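Walk the die block round and square it up against the fence

ROBOT

A 6-joint arm with a two-finger parallel gripper is mounted at the origin on the work surface. World frame = base frame: x ahead of the robot, y to its left, z up, the work surface at z = 0. Lengths are in m, angles in rad, forces in N, time in s.
With the tool pointing down it reaches from about 0.35 to 0.85 m from the base axis. Payload 8.1 kg.
Tool frame: the origin (TCP) lies midway between the tips of the shut fingers; the grasp point (between the pads) lies 19 mm behind it (robot.grip_point_offset is the distance from the TCP to the grasp point, in m); z points along the fingers, y is the line along which they close (so a half turn about z gives the same grasp; the last joint's range is limited). The gripper opens to 93 mm and grips with 3 to 60 N. Pads are 15 mm wide; open, the fingers measure 128 mm over their backs; the gripper's body (75 mm by 188 mm) begins 65 mm behind the grasp point.
Start: joints at [-1.356, 0.13, 1.488, -0, 1.523, -0.085], TCP at [0.177, -0.573, 0.219] pointing down, gripper open.
Joint ranges: [-2.96, 2.96], [-0.89, 2.26], [0.02, 2.5], [-1.34, 4.48], [0, 2.73], [-2.66, 2.66]. Speed limits (rad/s): [2.39, 2.39, 2.79, 3.14, 3.14, 3.14].

INTERFACE

Orientations are given as a rotation vector (axis times angle).
In Python, from plant import robot, read_camera, job gives the robot as it stands.
- The arm moves only by the shell command python3 -m inch 'ROWS' [FORCE]. ROWS is JSON, one flat list of numbers, 5 for each row, row after row: the shift along the world's x, y, z in mm, then the turn about the world's z in degrees, then the opening in per cent of the stroke, from 0 (shut) to 100 (fully open). In form: [dx, dy, dz, yaw, hand, dx, dy, dz, yaw, hand, ...]. A call has 1 to 10 rows; each row is the pose to reach, as a shift and turn from the pose commanded when the call began; what a row does not reach only later rows make up. A row lasts 1/12 s, in which the tool goes at most 41.7 mm and 7.16 degrees, less where a joint would pass 70% of its speed; a pose out of reach is approached as far as the arm can. A call with a gripper value outside its range is refused whole. The fingers move at their own pace and stop on an object; FORCE is the grip in N (left out, the last holds). Time passes only in rows, so rows that repeat a pose let the fingers close. It gives the time, the measured TCP pose, the force, the opening and the grip force at its end, in the units of the state.
- robot.read_state(): the state, without advancing time (a new reading comes with each control period).
- read_camera(name): name is "side" or "top" or "wrist"; returns a dict with "image" (420x560x3 uint8, blue, green, red), "K" (3x3 intrinsics, pixels), "D" ([k1, k2, p1, p2, k3] as OpenCV has them; the pictures are not rectified), "extrinsics" (4x4, takes a point from world to camera coordinates); the wrist camera has in their place "mount" (4x4, takes a point from camera to tool coordinates, whose origin is the TCP and whose axes are the flange's). Camera axes: x right, y down, z forward; pixel columns grow to the right and rows downward; lengths in m; the calibration is good to about 2 mm. A picture is of the moment at which its call begins: read the wrist's pose just before it. There is no depth.
- job.close_job(): hands the job in; it is judged then, once.
The state is a dict: "t": time; "q": joint angles; "dq": joint speeds; "joint_torque": joint torques, N m; "tool_pos": TCP position; "orientation": TCP orientation; "force": force on the tool from outside, world axes, zero at the start; "wrist_torque": the same for the moment, N m; "opening": finger opening in m; "gripper_force": force on a finger pad.
Only numpy, scipy, OpenCV 4.12 (cv2) and the standard library are available. Lean on these libraries where they do the work, as an engineer would, in place of code of your own. Each camera call takes 0.05 s, during which the arm holds its last target. There are 200 camera calls.

TASK

Turn the heavy grooved aluminium die block round on the bench by pushing its corners with the fingertips until one of its two long sides faces the steel fence squarely, keeping it turning roughly where it stands (let it wander no more than about 5 cm) and well clear of the fence, so that no corner strikes it. Then push the block across until that long side lies flat against the fence, all of it between the fence's two ends, and come away. Only push it: never grip, lift or tip the block, and leave the other things on the bench where they are.

Things in the scene. Friction and masses are not known exactly. Their poses are not given: they have to be found in the camera images.
- die_block: loose aluminium block, 92 (x) x 120 (y, the long way) x 30 mm high, about 0.9 kg, four grooves in its top along y; too wide to grip. Origin: centre of the underside, z up. Either long side (across x) will do. Slides under 4 to 12 N and stops with the push; pushed square on a side near one corner, it turns about a point 40 to 70 mm from its centre towards that side's other corner, so it also shifts.
- fence: the fixed fence: a straight bright steel bar screwed to the bench beyond the block, 300 long, 25 thick, 25 high. Origin at bench level in the middle of the flat long face that looks to the block and the robot; its y axis runs along that face (ends at -150 and +150), its x axis points away from the block, into the bar. So a block lying flat against it has its origin at x = -46 in this frame and its y axis parallel to the fence's y (either way round).
- bangle: bystander, to be left alone: open brass bangle lying flat, 64 across, 10 high, in mm; origin at its underside
- ring_box: bystander, to be left alone: small black ring box, 50 x 50 x 39 high, in mm; origin at its underside
- jar: bystander, to be left alone: clear glass jar with a white cap, 44 across, 50 high, in mm; origin at its underside
- brush: bystander, to be left alone: bench brush lying flat, about 180 long, in mm; origin at its underside
- hammer: bystander, to be left alone: small hammer lying flat, about 200 long, in mm; origin at its underside
- tin: bystander, to be left alone: round aluminium tin, 60 across, 40 high, in mm; origin at its underside
There are look-alikes about, which are no part of the job. Leave any yellow look-alike of the die_block alone.

How it is judged:
On the way, in this order (a step that is already met when the one before it is completed fails the run):
1. the block has been turned so that a long side faces the fence (within 0.15 rad), with its centre still more than 65 mm from the fence face (a gap of about 19 mm) (angle between the y axis of die_block and the y axis of fence, either way round below 0.15 rad and x of die_block in the frame of fence below -0.065 m), for 0.2 s.
2. the block lies with a long side flat against the fence, between its ends (angle between the y axis of die_block and the y axis of fence, either way round below 0.025 rad and x of die_block in the frame of fence between -0.0495 and -0.04 m and y of die_block in the frame of fence between -0.09 and 0.09 m), for 0.2 s.
At the end, for the whole second after the job is handed in: A long side of the die block lies against the fence: parallel within 0.025 rad (1.4 degrees), gap under 3.5 mm at its middle, the whole block between the fence's ends (centre within 90 mm of the fence's middle), flat on the bench and at rest (all of step 2 and height (world z) of die_block below 0.004 m and angle between die_block's own z axis and vertical below 0.03 rad and linear speed of die_block below 0.01 m/s); the robot touches nothing.
It fails at once if the block has wandered more than 60 mm from where it started while still more than 0.15 rad out of square (distance of die_block from where it was at the start of the episode above 0.06 m and angle between the y axis of die_block and the y axis of fence, either way round above 0.15 rad).
It fails at once if the block is lifted or tipped (underside more than 12 mm up, or tilted over 0.2 rad) (height (world z) of die_block above 0.012 m or angle between die_block's own z axis and vertical above 0.2 rad).
It fails at once if a corner of the block strikes the fence while the block is more than 0.25 rad out of square (contact force between die_block and fence above 1 N and angle between the y axis of die_block and the y axis of fence, either way round above 0.25 rad).
It fails at once if another thing on the bench is moved by more than 20 mm (distance of any of bangle, ring_box, jar, brush, hammer, tin from where it was at the start of the episode above 0.02 m).
It also fails if it takes over 64 s, if anything falls off the work surface, if the arm or the gripper's body presses on something with over 40 N, if the wrist force passes 120 N, or if a joint passes its speed limit or range.

## Working session

There is one attempt and no reset: what is moved stays moved. The work goes in short steps, Python scripts to look and compute and a shell command to move; the robot and the scene stay as the last step left them, time stands still between calls to the robot, and variables do not carry over. Pictures are saved under pics/ and viewed, at most 10 in all, crops included, and the job is handed in when it is done.

```bash
ls; mkdir -p pics; python3 - <<'E'
from plant import robot, read_camera
import cv2
s=robot.read_state(); print(s['t'],s['tool_pos'],s['orientation'],s['opening'])
for n in('top','side'):
    c=read_camera(n); cv2.imwrite(f'pics/{n}0.png',c['image']); print(c['K'],c['D'],c['extrinsics'])
E
```

```text
pics
0.0 [ 0.17708849 -0.57268352  0.21757106] [-3.10454110e+00 -4.68909434e-01  2.14273838e-04] 0.09328685637878804
[[465.29171793   0.         281.81308534]
 [  0.         465.29171793 209.9363323 ]
 [  0.           0.           1.        ]] [-0.0858362  0.         0.         0.         0.       ] [[ 0.02247285 -0.99974029 -0.00378546 -0.01912246]
 [-0.98508899 -0.02149717 -0.17069726  0.58801578]
 [ 0.17057155  0.00756507 -0.98531625  1.27578889]
 [ 0.          0.          0.          1.        ]]
[[452.51223314   0.         277.01341715]
 [  0.         452.51223314 208.22882914]
 [  0.           0.           1.        ]] [-0.14065195  0.          0.          0.          0.        ] [[-0.98794743 -0.1547354   0.00410316  0.55299148]
 [-0.09860682  0.60870471 -0.78724537  0.07858215]
 [ 0.11931711 -0.77816163 -0.61662622  0.92872701]
 [ 0.          0.          0.          1.        ]]
```

View pics/top0.png

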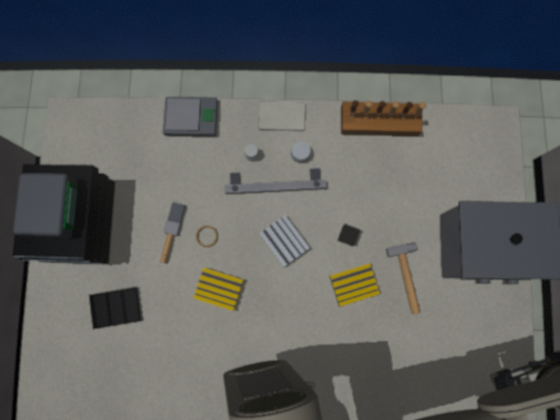

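View pics/side0.png

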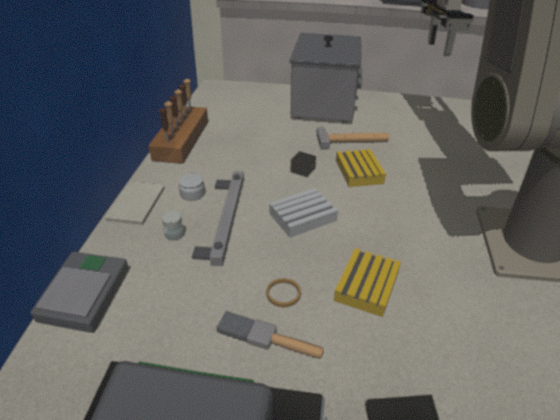

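The top view shows the silver block centred near px (285,240), turned about 35–40° in the image. The fence runs (227,188)–(327,184), with the bangle at (207,236) and the ring box at (349,235). The two yellow look-alikes sit nearer the robot, at (219,288) and (355,284). The side view agrees: block (303,211), fence (216,260)–(240,175). Next I'll zoom in and segment.

```bash
cat > h.py <<'E'
import numpy as np, cv2
from plant import robot, read_camera
def ray(c,px,z):
    "pixels -> world points on plane z"
    p=cv2.undistortPoints(np.array(px,float).reshape(-1,1,2),c['K'],c['D']).reshape(-1,2)
    E=c['extrinsics'];R,t=E[:3,:3],E[:3,3];o=-R.T@t
    d=np.c_[p,np.ones(len(p))]@R
    return o+d*((z-o[2])/d[:,2])[:,None]
def proj(c,P):
    E=c['extrinsics'];rv,_=cv2.Rodrigues(E[:3,:3])
    return cv2.projectPoints(np.array(P,float).reshape(-1,1,3),rv,E[:3,3],c['K'],c['D'])[0].reshape(-1,2)
E
python3 - <<'E'
from h import *
t=cv2.imread('pics/top0.png');s=cv2.imread('pics/side0.png')
a=cv2.resize(t[170:280,215:375],None,fx=5,fy=5,interpolation=cv2.INTER_CUBIC)[:, :800]
b=cv2.resize(s[140:280,190:350],None,fx=4,fy=4,interpolation=cv2.INTER_CUBIC)
cv2.imwrite('pics/tz.png',cv2.convertScaleAbs(a,alpha=1.4))
cv2.imwrite('pics/sz.png',cv2.convertScaleAbs(b,alpha=1.3))
E
```

```text
(no output)
```

View pics/tz.png

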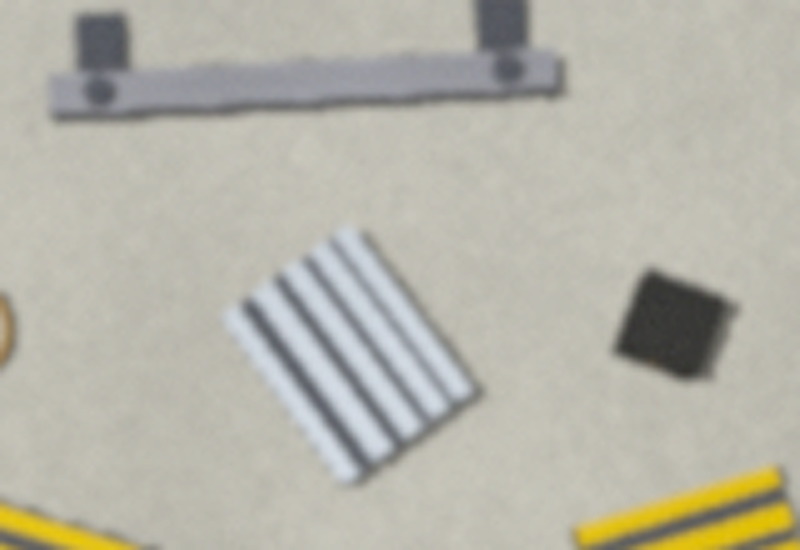

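View pics/sz.png

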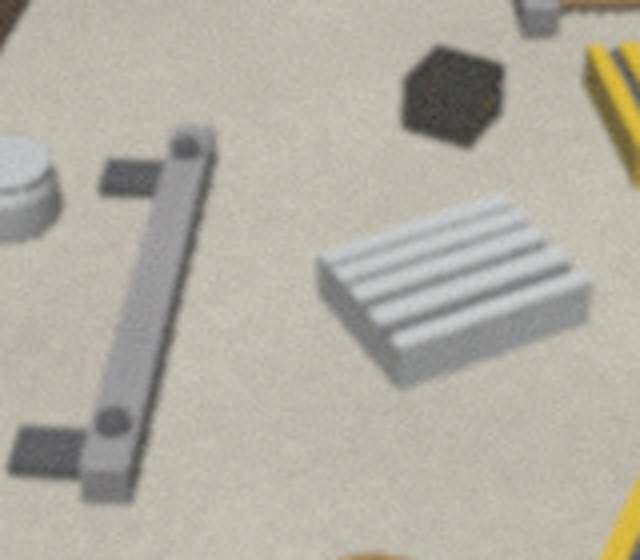

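The zooms show the block's top-face corners at top-camera px ≈ (285,215), (311.5,248), (285,267), (259.5,232). The fence's near top edge runs from about (226,193) to (327,188). Next comes colour masking and checking the results against the second view.

```bash
cat >> h.py <<'E'
def cool(img,lo=4):
    b,g,r=cv2.split(cv2.GaussianBlur(img,(3,3),0).astype(int))
    return ((b-r)>lo).astype(np.uint8)
def block(c,near=None,full=False):
    """block centre/yaw in top view: min-area rect of mask's top-face points projected on z=.03"""
    m=cool(c['image']);m[:195]=0
    m=cv2.morphologyEx(m,cv2.MORPH_CLOSE,np.ones((5,5),np.uint8))
    cs=cv2.findContours(m,cv2.RETR_EXTERNAL,cv2.CHAIN_APPROX_NONE)[0]
    return cs
E
python3 - <<'E'
from h import *
for n in('top','side'):
    c=read_camera(n);im=c['image']
    pts={'top':[(285,240),(275,230),(310,260),(260,270),(275,187),(240,200),(349,235)],'side':[(303,211),(310,225),(270,240),(225,215)]}[n]
    print(n,[tuple(map(int,cv2.GaussianBlur(im,(3,3),0)[y,x])) for x,y in pts])
    m=cool(im,0);m=cv2.morphologyEx(m,cv2.MORPH_OPEN,np.ones((2,2),np.uint8));m=cv2.morphologyEx(m,cv2.MORPH_CLOSE,np.ones((5,5),np.uint8))
    for k in cv2.findContours(m,cv2.RETR_EXTERNAL,cv2.CHAIN_APPROX_NONE)[0]:
        if 400<cv2.contourArea(k)<6000: print(n,cv2.contourArea(k),cv2.minAreaRect(k))
    c['n']=n
    if n=='top':
        top=[(284.6,214.7),(311.3,247.8),(285,267),(259.2,232.2)]
        print(ray(c,top,.03).round(4)); P=ray(c,top,.03)
        print('sides',np.linalg.norm(P-np.roll(P,1,0),axis=1), 'c',P.mean(0))
        F=ray(c,[(225.3,193),(327.5,188.2)],.0);F2=ray(c,[(225.3,193),(327.5,188.2)],.025); print('F0',F,'F25',F2, np.linalg.norm(F2[1]-F2[0]))
    else:
        print('side proj of top corners',proj(c,P).round(1),'of fence',proj(c,F2).round(1),proj(c,F).round(1))
        sc=ray(c,[(190+498/4,140+198/4),(190+318/4,140+258/4),(190+398/4,140+342/4),(190+590/4,140+278/4)],.03)
        print('side corners',sc.round(4),sc.mean(0),np.linalg.norm(sc-np.roll(sc,1,0),axis=1))
        sf=ray(c,[(190+213/4,140+152/4),(190+130/4,140+472/4)],.025);print('side fence .025',sf,np.linalg.norm(sf[1]-sf[0]))
E
```

```text
top [(155, 149, 144), (111, 106, 102), (130, 138, 139), (128, 135, 137), (117, 111, 111), (129, 136, 137), (40, 41, 41)]
top 969.5 ((116.29055786132812, 308.5067443847656), (30.41270637512207, 42.421817779541016), 81.02737426757812)
top 1343.0 ((285.2386779785156, 241.53713989257812), (42.822784423828125, 33.10303497314453), 53.84181594848633)
top 908.5 ((275.760986328125, 181.6599578857422), (19.618072509765625, 100.32219696044922), 87.1728744506836)
top 1891.0 ((190.70310974121094, 116.46912384033203), (52.7945556640625, 38.132049560546875), 1.3639274835586548)
[[ 0.5781 -0.0143  0.03  ]
 [ 0.4839 -0.0926  0.03  ]
 [ 0.4277 -0.0187  0.03  ]
 [ 0.5255  0.0576  0.03  ]]
sides [0.08901308 0.12244936 0.09290266 0.12402758] c [ 0.50380164 -0.01701148  0.03      ]
F0 [[ 0.6446561   0.16410098  0.        ]
 [ 0.66588992 -0.14065092  0.        ]] F25 [[ 0.63945128  0.16078149  0.025     ]
 [ 0.66029402 -0.13835745  0.025     ]] 0.2998641686823335
side [(151, 151, 148), (109, 108, 108), (131, 142, 144), (117, 116, 116)]
side 571.0 ((236.07919311523438, 326.27825927734375), (31.682884216308594, 21.3237247467041), 19.653823852539062)
side 1614.0 ((305.1624450683594, 211.1862030029297), (37.62894821166992, 58.27168273925781), 68.5522689819336)
side 1982.5 ((327.441162109375, 58.76470947265625), (70.6374740600586, 46.8615608215332), 4.398705005645752)
side proj of top corners [[269.8 203.3]
 [315.8 186.9]
 [338.7 208.9]
 [289.2 226.8]] of fence [[223.  257.1]
 [245.  171.1]] [[220.9 267.2]
 [243.4 178.8]]
side corners [[ 0.486  -0.0818  0.03  ]
 [ 0.578  -0.01    0.03  ]
 [ 0.5255  0.0533  0.03  ]
 [ 0.4303 -0.0161  0.03  ]] [ 0.50495468 -0.01366746  0.03      ] [0.08620411 0.11667255 0.08223721 0.11781225]
side fence .025 [[ 0.65821596 -0.10841309  0.025     ]
 [ 0.63983633  0.16333299  0.025     ]] 0.2723669334657828
```

Block: centre ≈ (0.504, −0.016), long axis at about 39°. Fence: y axis at about 94°, face about 147 mm beyond the block centre. Both views agree to about 1–3 mm and the sizes match, so the block needs a turn of +55° (CCW). I'll push near corner B (the robot-side end of the left long face), then near the opposite corner. First I go round to the start point with the fingers shut.

```bash
python3 -m inch '[250,270,0,22,0,250,270,0,22,0,250,270,0,22,0,250,270,0,22,0,250,270,0,22,0,250,270,0,22,0,250,270,0,22,0,250,270,0,22,0,250,270,0,22,0,250,270,0,22,0]' 20 && python3 -m inch '[-16,326,-100,0,0,-16,326,-100,0,0,-16,326,-100,0,0,-16,326,-100,0,0,-16,326,-100,0,0,-16,326,-100,0,0,-16,326,-100,0,0,-16,326,-100,0,0,-16,326,-100,0,0,-16,326,-100,0,0]'
cat >> h.py <<'E'
from scipy.spatial.transform import Rotation as Ro
def tcp():
    s=robot.read_state();R=Ro.from_rotvec(s['orientation']).as_matrix()
    print('t %.2f'%s['t'],'tcp mm',(s['tool_pos']*1000).round(1),'closing line deg %.1f'%(np.degrees(np.arctan2(R[1,1],R[0,1]))%180),'F',np.round(s['force'],1),'op',round(s['opening'],4),'q',np.round(s['q'],2))
E
python3 -c "from h import *;tcp()"
```

```text
t: 1.03
tool_pos: [0.4307, -0.2985, 0.2186]
orientation: [-2.956, -1.06, -0.003]
force: [-0.2, -0.7, -0.6]
opening: 0.0308
gripper_force: 0.0
t: 1.87
tool_pos: [0.41, 0.0247, 0.1175]
orientation: [-2.956, -1.059, 0.003]
force: [-0.2, -0.4, -0.3]
opening: 0.0003
gripper_force: 0.0
t 1.87 tcp mm [410.   24.7 117.5] closing line deg 129.4 F [-0.2 -0.4 -0.3] op 0.0003 q [-0.07 -0.33  2.11  0.    1.37  0.82]
```

```bash
python3 -m inch '[0,0,-40,0,0,0,0,-80,0,0,0,0,-105,0,0,0,0,-105,0,0,8,-10,-105,0,0,13,-16,-105,0,0,13,-16,-105,0,0]' && python3 -m inch '[4,-5,0,0,0,6,-12,0,3,0,8,-19,0,7,0,10,-26,0,10,0,11,-33,0,14,0,11,-33,0,14,0]'; python3 - <<'E'
from h import *
tcp();c=read_camera('top');cv2.imwrite('pics/t1.png',cv2.resize(c['image'][170:280,215:375],None,fx=5,fy=5,interpolation=cv2.INTER_CUBIC))
E
```

```text
t: 2.45
tool_pos: [0.4279, 0.0045, 0.0166]
orientation: [2.958, 1.05, 0.007]
force: [0.4, 0.1, 1.5]
opening: 0.0003
gripper_force: 0.0
t: 2.95
tool_pos: [0.4364, -0.027, 0.0155]
orientation: [2.806, 1.412, 0.002]
force: [-3.9, 2.6, 2.7]
opening: 0.0002
gripper_force: 1.7
t 2.95 tcp mm [436.4 -27.   15.5] closing line deg 143.4 F [-3.9  2.6  2.7] op 0.0002 q [-0.18 -0.11  2.12  0.    1.13  0.46]
```

View pics/t1.png

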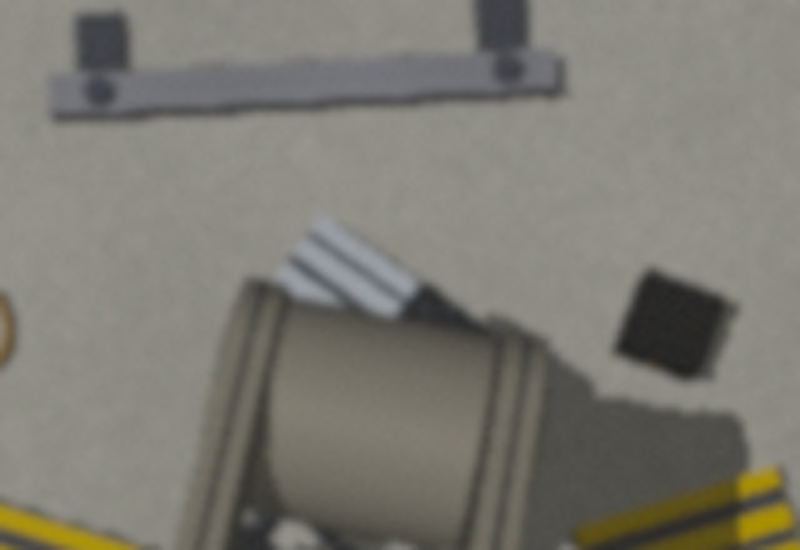

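The corner A edge has turned about 12° (A is now near zoom px (325,213)) and the fence is clear. I'll carry on with the arc, then back off and look.

```bash
python3 -m inch '[4,-7,0,3,0,7,-13,0,7,0,11,-20,0,10,0,14,-26,0,14,0,14,-26,0,14,0,0,-20,0,14,0,-14,-14,0,14,0,-14,-14,40,14,0,-14,-14,80,14,0,-14,-14,120,14,0]' && python3 -m inch '[20,-40,40,0,0,50,-80,60,0,0,70,-120,60,0,0,90,-160,60,0,0,100,-200,60,0,0,120,-240,60,0,0,120,-260,60,0,0,120,-260,60,0,0]'; cat >> h.py <<'E'
def measure(show=None):
    "block top-face corners from the top view -> centre, long-axis yaw"
    c=read_camera('top');im=c['image'];m=cool(im,0)
    m=cv2.morphologyEx(m,cv2.MORPH_OPEN,np.ones((2,2),np.uint8));m=cv2.morphologyEx(m,cv2.MORPH_CLOSE,np.ones((5,5),np.uint8))
    if show: cv2.imwrite(show,cv2.resize(im[170:280,215:375],None,fx=5,fy=5,interpolation=cv2.INTER_CUBIC))
    for k in cv2.findContours(m,cv2.RETR_EXTERNAL,cv2.CHAIN_APPROX_NONE)[0]:
        if 700<cv2.contourArea(k)<2200:
            P=ray(c,k.reshape(-1,2),.03)[:,:2]
            (ce,wh,a)=cv2.minAreaRect((P*1000).astype(np.float32))
            if abs(ce[0]-540)<130 and abs(ce[1])<130:
                b=cv2.boxPoints((ce,wh,a));e1,e2=b[1]-b[0],b[2]-b[1]
                L=e1 if np.hypot(*e1)>np.hypot(*e2) else e2
                print('centre',np.round(ce,1),'size',np.round(wh,1),'long yaw %.1f'%(np.degrees(np.arctan2(L[1],L[0]))%180),'corners',b.round(0).tolist())
E
python3 -c "
from h import *
tcp();measure('pics/t2.png')"
```

```text
t: 3.83
tool_pos: [0.4206, -0.0401, 0.1353]
orientation: [2.62, 1.734, -0.0]
force: [0.7, 0.1, 0.2]
opening: 0.0004
gripper_force: 0.0
t: 4.5
tool_pos: [0.5421, -0.3059, 0.1941]
orientation: [2.619, 1.728, -0.001]
force: [0.6, 1.0, -0.3]
opening: 0.0004
gripper_force: 0.0
t 4.50 tcp mm [ 542.1 -305.9  194.1] closing line deg 156.8 F [ 0.6  1.  -0.3] op 0.0004 q [-0.6   0.2   1.46 -0.    1.48 -0.19]
centre [519.4 -29.8] size [122.4  94.6] long yaw 71.6 corners [[455.0, -73.0], [545.0, -103.0], [584.0, 13.0], [494.0, 43.0]]
```

View pics/t2.png

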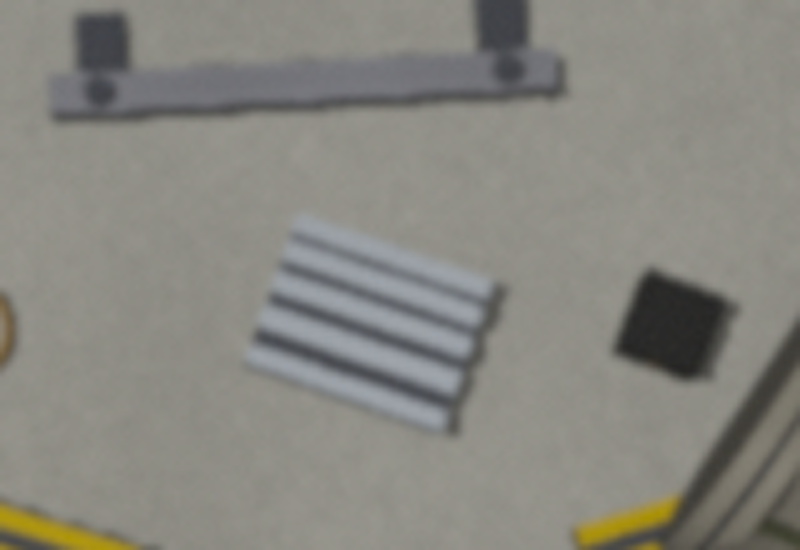

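Block now at centre (519, −30), long axis 71.6°: 22.4° to go, wandered about 21 mm, 133 mm from the fence. Another short push on the same corner B at (455,−73) keeps the total wander near 40 mm and the fence gap large.

```bash
python3 -m inch '[-117,257,-40,5,0,-117,257,-40,5,0,-117,257,-40,5,0,-117,257,-40,5,0,-117,257,-40,5,0,-117,257,-40,5,0,-117,257,-40,5,0,-117,257,-120,5,0,-117,257,-160,5,0,-117,257,-181,5,0]' && python3 -m inch '[0,0,0,0,0,10,-3,0,0,0,20,-7,0,0,0,25,-9,0,2,0,31,-15,0,5,0,36,-19,0,8,0,40,-23,0,11,0,45,-26,0,13,0,49,-29,0,16,0,49,-29,0,16,0]' && python3 -c "
from h import *
tcp();measure()"
```

```text
t: 5.38
tool_pos: [0.4259, -0.0424, 0.0294]
orientation: [2.535, 1.847, 0.007]
force: [0.6, -0.5, 0.0]
opening: 0.0005
gripper_force: 0.0
t: 6.22
tool_pos: [0.4755, -0.073, 0.0317]
orientation: [2.254, 2.184, 0.003]
force: [0.0, 0.4, 0.1]
opening: 0.0004
gripper_force: 0.0
t 6.22 tcp mm [475.5 -73.   31.7] closing line deg 178.2 F [0.  0.4 0.1] op 0.0004 q [-0.26 -0.02  2.   -0.    1.15 -0.23]
```

The lowering row wasn't completed, so the tip passed at 30 mm with no force. I'll raise, move aside and re-measure.

```bash
python3 -m inch '[0,0,40,-16,0,0,0,80,-16,0,0,-40,110,-16,0,0,-80,110,-16,0,0,-120,110,-16,0,0,-160,110,-16,0,0,-200,110,-16,0,0,-220,110,-16,0,0,-220,110,-16,0,0,-220,110,-16,0]' && python3 -c "
from h import *
tcp();measure()"
```

```text
t: 7.1
tool_pos: [0.473, -0.2929, 0.1397]
orientation: [2.543, 1.845, 0.001]
force: [0.9, 1.3, -0.1]
opening: 0.0005
gripper_force: 0.0
t 7.10 tcp mm [ 473.  -292.9  139.7] closing line deg 161.9 F [ 0.9  1.3 -0.1] op 0.0005 q [-0.65  0.06  1.71  0.    1.37 -0.33]
centre [519.2 -29.8] size [122.1  94.3] long yaw 71.7 corners [[455.0, -73.0], [545.0, -103.0], [583.0, 13.0], [494.0, 43.0]]
```

The block is unmoved. Repeating, with enough rows this time.

```bash
python3 -m inch '[-48,60,0,0,0,-48,120,0,0,0,-48,180,0,0,0,-48,220,0,0,0,-48,244,0,0,0,-48,244,0,0,0,-48,244,0,0,0,-48,244,0,0,0]' && python3 -m inch '[0,0,-40,0,0,0,0,-80,0,0,0,0,-110,0,0,0,0,-127,0,0,0,0,-127,0,0,0,0,-127,0,0]'
```

```text
t: 7.82
tool_pos: [0.4247, -0.0446, 0.139]
orientation: [2.533, 1.857, 0.001]
force: [0.0, 0.4, 0.4]
opening: 0.0004
gripper_force: 0.0
t: 8.32
tool_pos: [0.4242, -0.0485, 0.0112]
orientation: [-2.538, -1.848, 0.003]
force: [0.8, -0.1, 0.6]
opening: 0.0006
gripper_force: 0.0
```

```bash
python3 -m inch '[10,-3,0,0,0,20,-7,0,0,0,25,-9,0,2,0,31,-15,0,5,0,36,-19,0,8,0,40,-23,0,11,0,45,-26,0,13,0,50,-29,0,16,0,50,-29,0,16,0]' && python3 -m inch '[5,-3,0,3,0,10,-6,0,6,0,10,-6,0,6,0,-10,-6,0,6,0,-25,-6,0,6,0,-25,-6,40,6,0,-25,-6,80,6,0,-25,-6,120,6,0]' && python3 -m inch '[0,-40,0,0,0,0,-80,0,0,0,0,-120,0,0,0,0,-160,0,0,0,0,-200,0,0,0,0,-220,0,0,0,0,-220,0,0,0]' && python3 -c "
from h import *
tcp();measure()"
```

```text
t: 9.07
tool_pos: [0.4767, -0.0787, 0.0141]
orientation: [2.252, 2.187, 0.0]
force: [-3.0, -1.8, 0.1]
opening: 0.0007
gripper_force: 1.5
t: 9.73
tool_pos: [0.4498, -0.0832, 0.1342]
orientation: [2.141, 2.298, 0.001]
force: [1.0, -0.2, 1.0]
opening: 0.0006
gripper_force: 0.0
t: 10.32
tool_pos: [0.4504, -0.3082, 0.1339]
orientation: [2.143, 2.291, -0.001]
force: [0.6, 0.1, 0.1]
opening: 0.0006
gripper_force: 0.0
t 10.32 tcp mm [ 450.4 -308.2  133.9] closing line deg 3.8 F [0.6 0.1 0.1] op 0.0006 q [-0.69  0.04  1.74 -0.    1.36 -0.76]
centre [537.  -30.4] size [ 95.  122.3] long yaw 97.4 corners [[482.0, 24.0], [498.0, -97.0], [592.0, -85.0], [576.0, 36.0]]
```

Block now at 97.4° (fence 94°), centre (537, −30), about 116 mm from the fence face, wandered about 36 mm, so step 1 is met. Next I open the fingers, set their line along the fence, and push with both tips.

```bash
python3 -m inch '[5,30,0,-7,70,5,60,0,-14,70,9,90,0,-21,70,9,120,0,-28,70,9,150,0,-35,70,9,180,0,-42,70,9,210,0,-49,70,9,240,0,-56,70,9,272,0,-63,70,9,272,0,-70,70]' && python3 -m inch '[0,0,0,-7,70,0,0,0,-14,70,0,0,0,-20,70,0,0,0,-20,70,0,0,0,-20,70]' && python3 -c "
from h import *
tcp()"
```

```text
t: 11.2
tool_pos: [0.4589, -0.0257, 0.1327]
orientation: [-3.07, -0.657, -0.003]
force: [-0.0, -0.2, -0.0]
opening: 0.0622
gripper_force: 0.0
t: 11.62
tool_pos: [0.4593, -0.0303, 0.1325]
orientation: [-3.139, -0.124, -0.002]
force: [0.2, -0.2, -0.1]
opening: 0.0651
gripper_force: 0.0
t 11.62 tcp mm [459.3 -30.3 132.5] closing line deg 94.5 F [ 0.2 -0.2 -0.1] op 0.0651 q [-0.18 -0.2   1.97  0.    1.37  1.31]
```

```bash
python3 -m inch '[0,0,-40,0,70,0,0,-80,0,70,0,0,-110,0,70,0,0,-120,0,70,0,0,-120,0,70]' && python3 -m inch '[8,1,0,0,70,16,1,0,0,70,24,2,0,0,70,32,2,0,0,70,40,3,0,0,70,48,3,0,0,70,56,4,0,0,70,64,4,0,0,70,70,5,0,0,70,70,5,0,0,70]' && python3 -c "
from h import *
tcp()"
```

```text
t: 12.03
tool_pos: [0.4564, -0.0305, 0.0091]
orientation: [-3.138, -0.122, 0.009]
force: [-0.6, -0.2, 0.2]
opening: 0.065
gripper_force: 0.0
t: 12.87
tool_pos: [0.531, -0.0264, 0.0132]
orientation: [3.139, 0.119, 0.001]
force: [-3.4, -0.1, 3.2]
opening: 0.065
gripper_force: 1.8
t 12.87 tcp mm [531.  -26.4  13.2] closing line deg 94.3 F [-3.4 -0.1  3.2] op 0.065 q [-0.15  0.15  1.86 -0.    1.13  1.35]
```

```bash
python3 -m inch '[4,0,0,0,70,8,1,0,0,70,12,1,0,0,70,15,1,0,0,70,15,1,0,0,70]' && python3 -m inch '[2,0,0,0,70,4,0,0,0,70,4,0,0,0,70]'&& python3 -m inch '[2,0,0,0,70,3,0,0,0,70,3,0,0,0,70]'
```

```text
t: 13.28
tool_pos: [0.5448, -0.0253, 0.0129]
orientation: [3.139, 0.119, -0.001]
force: [-7.5, -0.1, 4.6]
opening: 0.0649
gripper_force: 3.5
t: 13.53
tool_pos: [0.5482, -0.0252, 0.0128]
orientation: [3.139, 0.119, -0.003]
force: [-9.9, -0.8, 7.2]
opening: 0.065
gripper_force: 4.8
t: 13.78
tool_pos: [0.551, -0.0252, 0.0128]
orientation: [3.139, 0.119, -0.003]
force: [-10.8, 0.2, 7.8]
opening: 0.0649
gripper_force: 5.3
```

```bash
python3 -m inch '[2,0,0,0,70,3,0,0,0,70,3,0,0,0,70]' && python3 -c "
from h import *
tcp();measure('pics/t3.png')
c=read_camera('side');cv2.imwrite('pics/s3.png',cv2.resize(c['image'][140:280,190:350],None,fx=4,fy=4,interpolation=cv2.INTER_CUBIC))"
```

```text
t: 14.03
tool_pos: [0.554, -0.0252, 0.0128]
orientation: [-3.139, -0.119, 0.003]
force: [-11.2, -0.3, 7.2]
opening: 0.0653
gripper_force: 5.2
t 14.03 tcp mm [554.  -25.2  12.8] closing line deg 94.3 F [-11.2  -0.3   7.2] op 0.0653 q [-0.14  0.21  1.8  -0.    1.14  1.36]
```

View pics/s3.png

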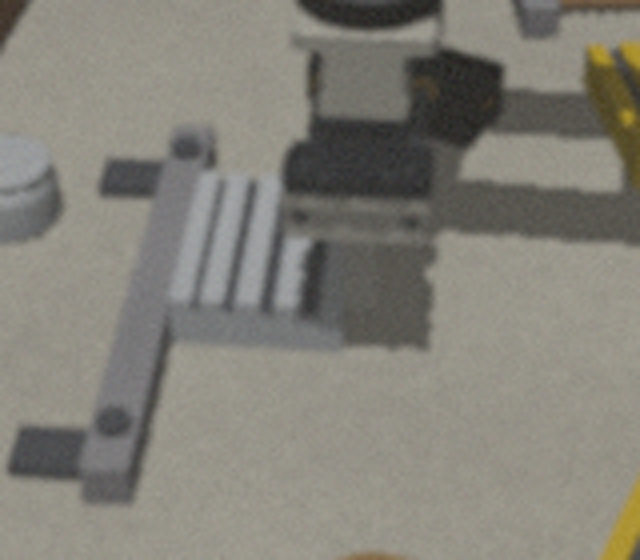

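The side view shows the block parallel to the fence and almost touching it (block's left edge at zoom px (172,303), fence edge at about (168,310)), flat on the bench. I'll press on gently until it stalls.

```bash
for i in 1; do python3 -m inch '[2,0,0,0,70,2,0,0,0,70,2,0,0,0,70]'; done; python3 -m inch '[2,0,0,0,70,2,0,0,0,70,2,0,0,0,70]'
```

```text
t: 14.38
tool_pos: [0.554, -0.0252, 0.0128]
orientation: [-3.139, -0.119, 0.01]
force: [-21.2, 0.3, 17.6]
opening: 0.065
gripper_force: 10.8
t: 14.63
tool_pos: [0.5541, -0.0252, 0.0127]
orientation: [-3.139, -0.119, 0.016]
force: [-32.9, -0.9, 28.4]
opening: 0.0652
gripper_force: 16.2
```

It has stalled at 554 mm with the force rising, so the block is seated. Now I back off and check.

```bash
python3 -m inch '[-4,0,0,0,70,-10,0,0,0,70,-25,-1,0,0,70,-45,-2,0,0,70,-45,-2,40,0,70,-45,-2,80,0,70,-45,-2,120,0,70,-45,-2,120,0,70]' && python3 -m inch '[-10,-40,0,0,70,-20,-80,0,0,70,-30,-120,0,0,70,-40,-160,0,0,70,-40,-200,0,0,70,-40,-240,0,0,70,-40,-270,0,0,70,-40,-270,0,0,70]' && python3 - <<'E'
from h import *
tcp()
for n,(y,x,f) in {'top':((170,215),0,5),'side':((140,190),0,4)}.items():
    c=read_camera(n);r,q=y
    cv2.imwrite(f'pics/{n}4.png',cv2.resize(c['image'][r:r+110,q:q+160],None,fx=5,fy=5,interpolation=cv2.INTER_CUBIC))
    if n=='top':
        # grooves' direction: block-only mask below fence edge line
        m=cool(c['image'],0);ys,xs=np.where(m);k=(ys>180)&(ys<245)&(xs>230)&(xs<340)
        # near (lower) edges: max row per column for block columns and fence columns outside
        e={}
        for a in range(222,332):
            v=ys[k&(xs==a)] if a>=230 else []
            if len(v): e[a]=v.max()
        print(e)
E
```

```text
t: 15.3
tool_pos: [0.5197, -0.028, 0.1425]
orientation: [3.136, 0.119, 0.026]
force: [1.4, -0.4, 1.6]
opening: 0.0649
gripper_force: 0.0
t: 15.97
tool_pos: [0.4737, -0.3034, 0.1331]
orientation: [3.135, 0.112, 0.004]
force: [0.5, -0.4, 0.4]
opening: 0.065
gripper_force: 0.0
t 15.97 tcp mm [ 473.7 -303.4  133.1] closing line deg 94.1 F [ 0.5 -0.4  0.4] op 0.065 q [-0.66  0.08  1.7  -0.    1.36  0.84]
{231: np.int64(192), 232: np.int64(192), 233: np.int64(192), 234: np.int64(192), 235: np.int64(192), 236: np.int64(192), 237: np.int64(192), 238: np.int64(192), 239: np.int64(192), 240: np.int64(192), 241: np.int64(192), 242: np.int64(192), 243: np.int64(192), 244: np.int64(191), 245: np.int64(191), 246: np.int64(191), 247: np.int64(191), 248: np.int64(191), 249: np.int64(191), 250: np.int64(191), 251: np.int64(191), 252: np.int64(191), 253: np.int64(191), 254: np.int64(191), 255: np.int64(191), 256: np.int64(191), 257: np.int64(191), 258: np.int64(191), 259: np.int64(191), 260: np.int64(191), 261: np.int64(191), 262: np.int64(191), 263: np.int64(191), 264: np.int64(191), 265: np.int64(19
[... 523 characters left out ...]
 292: np.int64(220), 293: np.int64(220), 294: np.int64(220), 295: np.int64(220), 296: np.int64(220), 297: np.int64(220), 298: np.int64(220), 299: np.int64(220), 300: np.int64(220), 301: np.int64(220), 302: np.int64(220), 303: np.int64(220), 304: np.int64(220), 305: np.int64(220), 306: np.int64(220), 307: np.int64(220), 308: np.int64(220), 309: np.int64(219), 310: np.int64(218), 311: np.int64(188), 312: np.int64(188), 313: np.int64(188), 314: np.int64(188), 315: np.int64(188), 316: np.int64(188), 317: np.int64(188), 318: np.int64(188), 319: np.int64(188), 320: np.int64(187), 321: np.int64(187), 322: np.int64(187), 323: np.int64(187), 324: np.int64(187), 325: np.int64(187), 326: np.int64(185)}
```

View pics/top4.png

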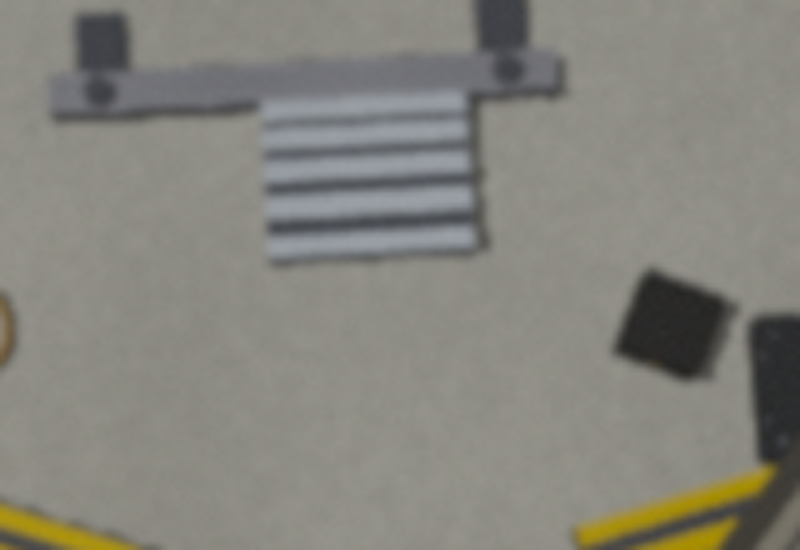

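View pics/side4.png

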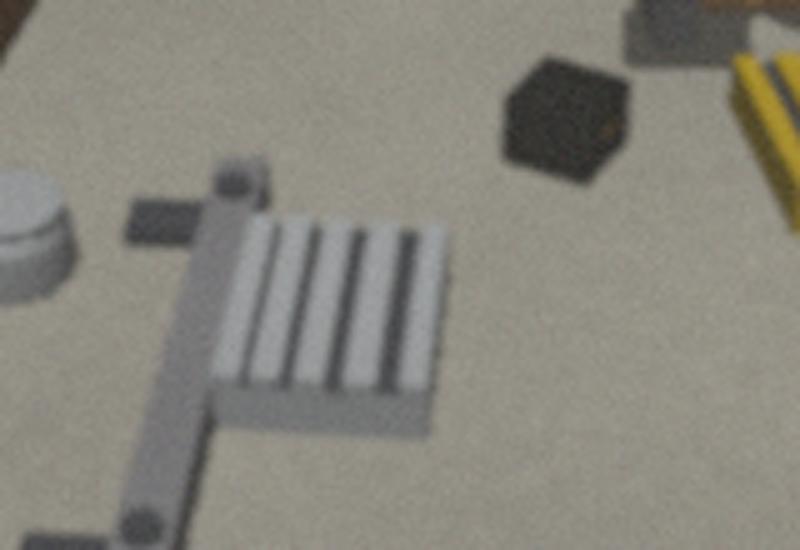

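Both views show the block's long side flush along the fence, well between its ends. Block and fence edges both slope about 3° in the top picture, so they are parallel, and the bystanders are in place with the arm clear. Handing in.

```bash
python3 -c "
from plant import job
print(job.close_job())"
```

```text
the job is handed in; nothing more can be done
None
```

The die block was turned square and pushed until a long side lay flat against the fence between its ends, the arm is clear, and the job is handed in; no verdict came back from the judge.

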